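# Seat the grinding head on the bench glass grinder

### The arm

A 6-joint arm with a two-finger parallel gripper is mounted at the origin on a cart in front of the work surface, level with it; the furniture and walls round the work are solid. World frame = base frame: x ahead of the robot, y to its left, z up, the work surface at z = 0. Lengths are in m, angles in rad, forces in N, time in s.
With the tool pointing down it reaches from about 0.25 to 0.725 m from the base axis. Payload 4 kg.
Tool frame: the origin (TCP) lies at the very end of the fingers, on their centre line; the grasp point (between the pads) lies 19 mm behind it; z points along the fingers, y is the direction in which the jaws open and shut (so a half turn about z gives the same grasp; the last joint's range is limited). The gripper opens to 85 mm and grips with 20 to 120 N. Pads are 22 mm wide; open, the fingers measure 114 mm over their backs; the gripper's body (76 mm by 85 mm) begins 54 mm behind the grasp point. The pads swing forward as they close: fully open they stand 13 mm farther back than shut.
Start: joints at [1.11, 0.241, 0.005, 1.335, 0, 1.571], TCP at [0.222, 0.448, 0.211] pointing down, gripper open.
Joint ranges: [-2.72, 2.72], [-1.05, 1.87], [-1.09, 1.28], [-1.99, 2.15], [-1.42, 1.44], [-3.14, 3.14]. Speed limits (rad/s): [2.79, 2.79, 3.14, 3.14, 3.14, 3.14].

### API

Orientations are given as a rotation vector (axis times angle).
In Python, from station import status, cams, job, spot_in, cut_out gives the robot as it stands. The module is installed in compiled form; this text tells all that it offers.
- The arm moves only by the shell command python3 -m creep 'ROWS' [OPENING] [FORCE]. ROWS is JSON, a list of rows, each a list of 6 numbers: the shift along the world's x, y, z scaled (see below), then the turn, a rotation vector about the world's x, y, z scaled (see below). A call has 1 to 5 rows; each row is the pose to reach, as a shift and turn from the pose commanded when the call began, turning the shorter way round; what a row does not reach only later rows make up. The controller multiplies each number of a shift by 10 cm and each number of a turn by 360 degrees. A row lasts 1/8 s, in which the tool goes at most 62.5 mm and 10.7 degrees, less where a joint would pass 70% of its speed; a pose out of reach is approached as far as the arm can. A call with a number of a shift or a turn outside -1 to 1 is refused whole. A call with a gripper value outside its range is refused whole. OPENING is the gripper command: -1 is fully open, 1 is shut, values between are in proportion, set as the call begins (- or left out, the last holds). The fingers move at their own pace and stop on an object; FORCE is the grip in N (left out, the last holds). Time passes only in rows, so rows that repeat a pose let the fingers close. It gives the time, the measured TCP pose, the force and the opening at its end, in the units of the state.
- status.read_state(): the state, without advancing time (a new reading comes with each control period).
- cams.read_camera(name): name is "scene" or "top" or "wrist"; returns a dict with "color" (420x560x3 uint8, red, green, blue), "K" (3x3 intrinsics, pixels), "rvec" (rotation vector, rad) and "tvec" (3), from world to camera coordinates, as OpenCV has them. Camera axes: x right, y down, z forward; pixel columns grow to the right and rows downward; lengths in m; the calibration is good to about 2 mm. A picture is of the moment at which its call begins. There is no depth.
- job.job_done(): hands the job in, once; it reports no verdict.
Trained networks look in the newest picture that a camera, given by its name, has taken for a name from the list of things; names that differ only in an ending like _2 or _b are one class to them, and where a whole thing is asked for, a point or a joint stands for the part that bears it (a point fixed in the world has none). Each returns a list of dicts, best first, with "conf" (0 to 1); they miss things now and then, are a little off and sometimes report something else, mostly with a low value. They report only what shows in the picture. A call takes as long as a camera call. They do not tell look-alikes from the thing itself.
- spot_in(name, camera): "point" ([row, column] in pixels, amid what is visible of it).
- cut_out(name, camera): "pixels" (420x560 bool, what is visible of it) and "point" ([row, column] in pixels, amid what is visible of it).
The state is a dict: "time_s": time; "joint_positions": joint angles; "qd": joint speeds; "effort": joint torques, N m; "tool_pos": TCP position; "tool_rot": TCP orientation; "ft_force": force on the tool from outside, world axes, zero at the start; "torque": the same for the moment, N m; "gripper_width": finger opening in m.
Only numpy, scipy, OpenCV 4.12 (cv2) and the standard library are available. Lean on these libraries where they do the work, as an engineer would, in place of code of your own. Each camera call takes 0.05 s, during which the arm holds its last target. There are 200 camera calls.

### The job

Fit the large grinding head to the bench glass grinder: set it over the spindle pin and, pressing down only lightly, turn it until it drops over the spring-loaded drive bar and sits fully down on the flange, then let go. Do not force it down or round, and leave the small spare head, the cup and the glass strip by the grinder where they are.

Things in the scene. Friction and masses are not known exactly. Their poses are not given: they have to be found in the camera images.
- head_hub (a point): Large grinding head, loose, 0.2 kg, upright on the table, 68 mm high: dark drum 46 mm in diameter, 26 mm high, and on it a brass hub with flat sides, 34 long (its x) x 24 wide (its y) x 42 mm high. This point is on its axis in the hub, 48 mm above the underside, 22 mm above the drum's top; z up. Grip across the 24 mm width.
- head_foot (a point): Centre of the large head's underside; x along the hub's 34 mm length, z up. Here open a central bore 12.6 mm wide, 22 mm deep, and two crossed slots 9 mm wide, 8 mm deep along the head's x and y, closed at the rim: the head fits the drive bar every quarter turn. Seated, this point lies on seat.
- grinder: Fixed bench glass grinder: grey housing 150 x 170 mm (x, y), 50 mm high, tray rim 57 mm, spindle in the middle. Origin: centre of its underside; x away from its front, z up. The spindle is held by a stiff brake and does not turn with the head: once the bar is in the slot, the head stops after 10 to 15 degrees of play.
- seat (a point): Centre of the top of the spindle's flange (42 mm in diameter), 66 mm above the table; axes as the grinder's. A pin 10 mm in diameter rises 20 mm from here, its upper 7 mm tapering to 4 mm. Seated, the head's underside lies on the flange, its hub point 48 mm above this point.
- bar_top (a point): Centre of the drive bar's top, 5 mm above the flange; axes as the grinder's, NOT the bar's. The bar is 37 x 5 mm and springs down: 4 N at first touch, 8 N when level with the flange. Unaligned heads stand 5 mm high. Its direction is not given: 15 to 75 degrees counter-clockwise (from above) of the grinder's x, so up to 75 degrees of turning. It drops in 5 degrees or so before it is in line.
- small_head: Small spare grinding head, loose, standing near the large one: drum 32 mm in diameter and 22 mm high with a brass hub 22 x 16 mm, 47 mm high in all; origin at the centre of its underside. Not to be moved.
- cup: Small round white mixing cup with dark blue paint in it, 49 mm wide and 31 mm high, loose; origin at the centre of its underside. Not to be moved.
- glass_strip: Loose strip of clear glass 60 x 146 x 4 mm (x, y, z) lying on the table to the right of the grinder; origin at the centre of its underside. Not to be moved.
Mind the look-alikes: they are no part of the job. What is shaped like the part that bears head_hub but purple or turquoise is not meant.

How it is judged:
By the outcome, as a careful person would: the job done as asked, in the order asked, and still so for the second after the job is handed in, with the robot touching nothing.
It also fails if it takes over 58 s, if anything falls off the work surface, if the arm or the gripper's body presses on something with over 40 N, if the wrist force passes 120 N, or if a joint passes its speed limit or range.

## Working session

There is one attempt and no reset: what is moved stays moved. The work goes in short steps, Python scripts to look and compute and a shell command to move; the robot and the scene stay as the last step left them, time stands still between calls to the robot, and variables do not carry over. Pictures are saved under pics/ and viewed, about 8 in all and at most 12, crops included, and the job is handed in when it is done.

```bash
mkdir -p pics
cat > h.py <<'E'
import numpy as np, cv2
from station import status, cams, job, spot_in, cut_out
def cam(n):
    c=cams.read_camera(n); return c
def proj(c,P):
    return cv2.projectPoints(np.array(P,float).reshape(-1,3),c['rvec'],c['tvec'],c['K'],None)[0].reshape(-1,2)
def ray(c,px,z):  # px = (row,col) -> world at height z
    R=cv2.Rodrigues(c['rvec'])[0]; o=-R.T@np.ravel(c['tvec'])
    d=R.T@np.linalg.inv(c['K'])@np.array([px[1],px[0],1.]); return o+d*(z-o[2])/d[2]
def save(c,f,crop=None,s=1):
    im=c['color'][:,:,::-1]
    if crop: im=im[crop[0]:crop[1],crop[2]:crop[3]]
    cv2.imwrite('pics/'+f,cv2.resize(im,None,fx=s,fy=s,interpolation=cv2.INTER_CUBIC))
E
python3 - <<'E'
from h import *
s=status.read_state(); print(s)
C={}
for n in('scene','top'):
    c=C[n]=cam(n); save(c,n+'0.png')
    for t,z in(('head_hub',.048),('small_head',.03),('cup',.02),('grinder',.05),('glass_strip',0)):
        for r in spot_in(t,n)[:4]: print(n,t,round(r['conf'],2),np.round(r['point']),ray(c,r['point'],z).round(3))
im=np.hstack([cv2.resize(C[n]['color'][:,:,::-1],(400,300)) for n in C]);
E
```

```text
{'time_s': 0.0, 'joint_positions': array([ 1.11001240e+00,  2.41437224e-01,  3.72502943e-03,  1.33519493e+00,
       -7.74347200e-06,  1.57079575e+00]), 'qd': array([-0.00092036, -0.00018643,  0.00086155, -0.00020258,  0.00116875,
       -0.00047797]), 'effort': array([-1.18573655e-03, -3.72324729e+01,  2.52404022e+01,  1.70134770e-02,
       -9.62874469e-05, -1.60056817e-05]), 'tool_pos': array([0.22202834, 0.44724847, 0.2103012 ]), 'tool_rot': array([-0.71730179, -3.05811888,  0.00323031]), 'ft_force': array([-0.27570817, -0.3345709 , -0.21718106]), 'torque': array([-0.01164075,  0.03534154, -0.03051309]), 'gripper_width': 0.08549729613307169}
scene head_hub 0.97 [234. 204.] [0.37  0.166 0.048]
scene head_hub 0.66 [204. 242.] [0.546 0.196 0.048]
scene head_hub 0.59 [221. 229.] [0.457 0.164 0.048]
scene head_hub 0.52 [211. 191.] [0.435 0.282 0.048]
scene small_head 0.53 [193. 189.] [0.53  0.396 0.03 ]
scene small_head 0.35 [235. 313.] [ 0.554 -0.037  0.03 ]
scene cup 0.57 [200. 285.] [0.686 0.152 0.02 ]
scene cup 0.17 [219. 230.] [0.502 0.201 0.02 ]
scene grinder 0.94 [234. 311.] [ 0.525 -0.05   0.05 ]
scene glass_strip 0.91 [300. 397.] [ 0.479 -0.307  0.   ]
top head_hub 0.88 [274. 185.] [0.394 0.209 0.048]
top head_hub 0.88 [252. 151.] [0.444 0.29  0.048]
top head_hub 0.87 [234. 197.] [0.487 0.183 0.048]
top head_hub 0.58 [233. 128.] [0.488 0.345 0.048]
top small_head 0.58 [234. 199.] [0.489 0.182 0.03 ]
top small_head 0.46 [235. 127.] [0.484 0.352 0.03 ]
top cup 0.78 [154. 212.] [0.683 0.158 0.02 ]
top grinder 0.86 [208. 288.] [ 0.551 -0.029  0.05 ]
top glass_strip 0.66 [243. 399.] [ 0.474 -0.301  0.   ]
```

View pics/top0.png

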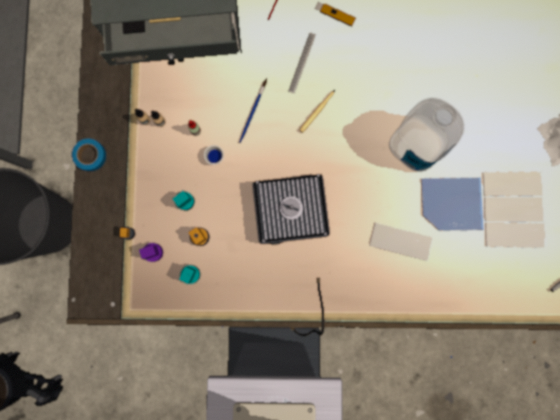

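View pics/scene0.png

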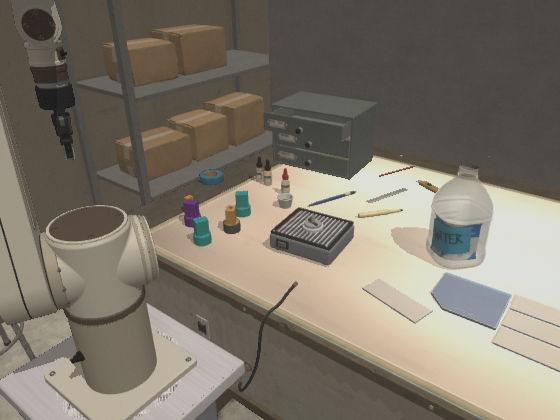

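Candidates in the top view: turquoise (274,189) and (200,184), purple (252,151), brass-on-dark (236,198), and a small brass one (233,124), which is the spare head. By the description I choose the brass one at (236,198), which is (219,231) in the scene view. I'll check it in a close crop.

Run:
```python
from h import *
C={n:cam(n) for n in('scene','top')}
a=C['top']['color'][215:260,110:220,::-1]; b=C['scene']['color'][195:240,180:290,::-1]; g=C['top']['color'][165:255,240:340,::-1]; g2=C['scene']['color'][200:260,262:362,::-1]
r=lambda i,w,h:cv2.resize(i,(w,h),interpolation=cv2.INTER_CUBIC)
cv2.imwrite('pics/crop1.png',np.vstack([np.hstack([r(a,400,164),r(b,400,164)]),np.hstack([r(g,400,360),r(g2,400,360)])]))
for n,c in C.items():
    spot_in('head_hub',n)
    for r in cut_out('head_hub',n)[:4]:
        p=r['point'];m=r['pixels'];rr,cc=np.where(m); print(n,round(r['conf'],2),np.round(p,1),m.sum(),rr.min(),rr.max(),cc.min(),cc.max(),c['color'][m].mean(0).round())
    for t,z in (('seat',.066),('bar_top',.071),('head_foot',0)):
        for r in spot_in(t,n)[:3]: print(n,t,round(r['conf'],2),np.round(r['point'],1),ray(c,r['point'],z).round(4))
```

```text
scene 0.88 [233.4 202.6] 449 216 245 193 211 [ 57. 109. 102.]
scene 0.68 [220.8 228.9] 352 205 233 223 240 [112.  92.  66.]
scene 0.65 [204.7 244.1] 354 190 216 236 250 [ 67. 114. 105.]
scene 0.63 [209.6 190.8] 338 199 226 184 200 [84. 53. 93.]
scene seat 0.76 [234.1 312.5] [ 0.507  -0.0665  0.066 ]
scene seat 0.17 [217.5 229.9] [0.4483 0.1493 0.066 ]
scene bar_top 0.9 [235.8 311.2] [ 0.4919 -0.073   0.071 ]
scene head_foot 0.79 [204.8 240.1] [0.608  0.2631 0.    ]
scene head_foot 0.68 [233.6 199. ] [0.418  0.2395 0.    ]
scene head_foot 0.65 [219.3 230.9] [0.5266 0.2245 0.    ]
top 0.74 [235.3 198.7] 348 227 246 187 209 [148. 105.  48.]
top 0.63 [198.7 181.1] 297 191 209 173 194 [ 16. 118. 111.]
top 0.55 [253.4 150.9] 402 242 262 139 162 [ 95.  46. 108.]
top 0.54 [277.5 187.4] 344 264 283 179 200 [ 25. 118. 110.]
top seat 0.62 [208.6 294.3] [ 0.5478 -0.0423  0.066 ]
top bar_top 0.91 [206.8 287.6] [ 0.5513 -0.0267  0.071 ]
top head_foot 0.79 [202.7 184.3] [0.5663 0.2243 0.    ]
top head_foot 0.69 [249.9 149.8] [0.4501 0.3046 0.    ]
top head_foot 0.67 [274.6 188.3] [0.3918 0.2096 0.    ]
```

View pics/crop1.png

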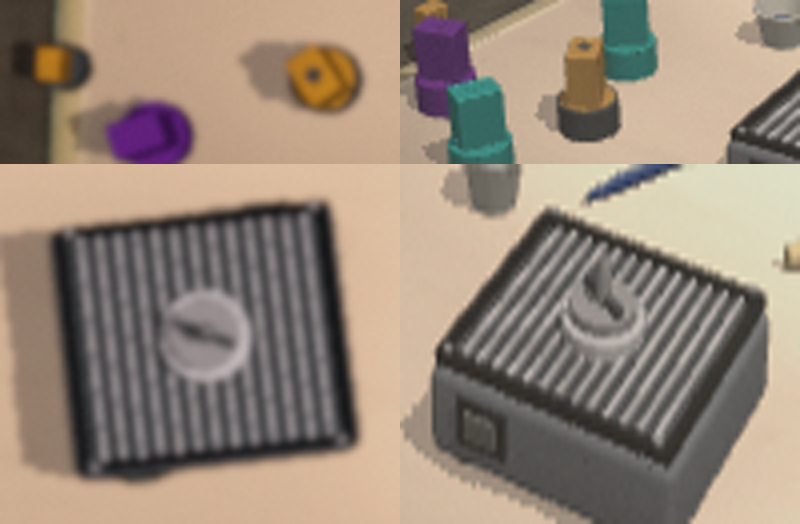

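The choice holds: a brass hub on a dark drum at top (236,198), about 22 px across, which is the large one. The small brass head is at (233,124). The bar shows as a dark line on the flange, at about 70° in the world. I'll move over the head and look with the wrist camera.

```bash
python3 -m creep '[[0.4,-0.4,0,0,0,0],[0.8,-0.8,0,0,0,0],[1,-1,0,0,0,0]]' -1; python3 -m creep '[[0.4,-0.4,0,0,0,0],[0.8,-0.8,0,0,0,0],[1,-1,0,0,0,0],[1,-1,0,0,0,0]]'
python3 - <<'E'
from h import *
s=status.read_state(); print(s['time_s'],s['tool_pos'],cv2.Rodrigues(s['tool_rot'])[0].round(3))
c=cam('wrist'); save(c,'w1.png'); R=cv2.Rodrigues(c['rvec'])[0]; print((-R.T@np.ravel(c['tvec'])).round(3), R.round(2))
print(proj(c,[[.483,.18,.068],[.54,-.03,.07]]).round())
for r in cut_out('head_hub','wrist')[:4]:
    rr,cc=np.where(r['pixels']);print(round(r['conf'],2),np.round(r['point'],1),r['pixels'].sum(),rr.min(),rr.max(),cc.min(),cc.max(),ray(c,r['point'],.05).round(3))
E
```

```text
time_s: 1.58
tool_pos: [0.3237, 0.3461, 0.2113]
tool_rot: [0.72, 3.057, -0.0]
ft_force: [-0.4, 0.3, 1.0]
gripper_width: 0.0854
time_s: 2.08
tool_pos: [0.4235, 0.2465, 0.2111]
tool_rot: [0.723, 3.057, -0.0]
ft_force: [-0.5, 0.3, -0.3]
gripper_width: 0.0855
2.075 [0.42351913 0.24645706 0.21110824] [[-0.894  0.448  0.   ]
 [ 0.448  0.894 -0.   ]
 [-0.    -0.    -1.   ]]
[0.364 0.276 0.374] [[ 0.45  0.89 -0.  ]
 [ 0.86 -0.43  0.26]
 [ 0.23 -0.12 -0.97]]
[[247. 282.]
 [ 89. 415.]]
0.96 [262.6 255.3] 2211 233 295 232 277 [0.476 0.191 0.05 ]
0.69 [179.  339.5] 2055 153 208 314 368 [0.439 0.295 0.05 ]
0.66 [175.  228.4] 2138 147 201 206 255 [0.391 0.208 0.05 ]
0.59 [317.1 324.1] 2344 284 354 303 347 [0.557 0.224 0.05 ]
```

View pics/w1.png

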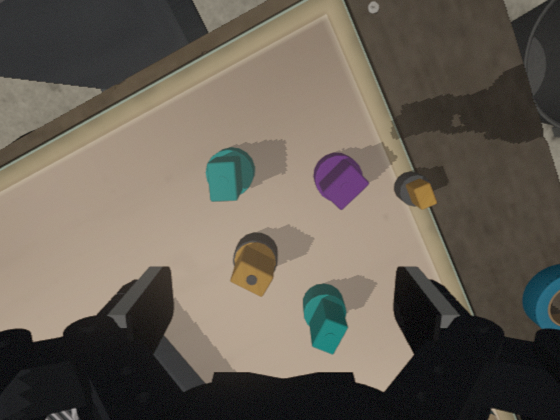

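The picture shows the target at (263,255), its brass top face centred near (277,252), turquoise heads at (175,228) and (317,325), purple at (179,340) and the small head at (190,415). Next I'll measure the top face.

Run:
```python
from h import *
c=cam('wrist'); im=c['color'].astype(int)
r=[k for k in cut_out('head_hub','wrist') if abs(k['point'][1]-255)<15 and abs(k['point'][0]-262)<20][0]
m=cv2.dilate(r['pixels'].astype(np.uint8),np.ones((5,5)))>0
hsv=cv2.cvtColor(c['color'],cv2.COLOR_RGB2HSV)
br=m&(hsv[...,1]>110)&(hsv[...,0]<25)
v=hsv[...,2][br]; t,_=cv2.threshold(v.reshape(-1,1),0,255,cv2.THRESH_BINARY+cv2.THRESH_OTSU); print('otsu',t,np.percentile(v,[5,25,50,75,95]))
top=(br&(hsv[...,2]>t)).astype(np.uint8)
top=cv2.morphologyEx(top,cv2.MORPH_OPEN,np.ones((3,3))); 
n,l,st,ce=cv2.connectedComponentsWithStats(top); k=1+st[1:,4].argmax(); print(st[k],ce[k])
pts=np.argwhere(l==k); W=np.array([ray(c,p,.068)[:2] for p in pts])*1000
(cx,cy),(w,h),a=cv2.minAreaRect(W.astype(np.float32)); print('rect mm',cx,cy,w,h,a)
for n in('scene','top'):
    d=cam(n)
    P=proj(d,[[cx/1000,cy/1000,.068],[cx/1000,cy/1000,0]]); print(n,P.round(1))
def neighbours():
    for k in cut_out('head_hub','wrist'):
        print(np.round(k['point']), ray(c,k['point'],.034).round(3))
neighbours()
o=c['color'][220:310,200:300,::-1].copy(); o2=o.copy(); o2[l[220:310,200:300]==k]=(255,0,0)
cv2.imwrite('pics/w2.png',cv2.resize(np.hstack([o,o2]),None,fx=3,fy=3))
```

```text
otsu 131.0 [ 95.  98. 125. 162. 166.]
[230 264  41  34 720] [249.82638889 280.39444444]
rect mm 481.54754638671875 184.55506896972656 32.97957992553711 21.868839263916016 34.387542724609375
scene [[228.7 208. ]
 [230.3 230.1]]
top [[195.2 236.1]
 [199.6 237.5]]
[264. 254.] [0.48  0.186 0.034]
[318. 323.] [0.566 0.222 0.034]
[183. 338.] [0.443 0.295 0.034]
[179. 228.] [0.394 0.205 0.034]
```

View pics/w2.png

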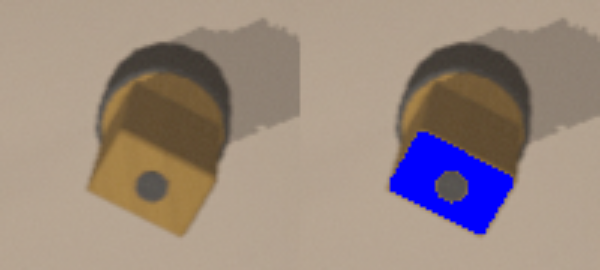

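Centre (0.4815, 0.1846), long axis at 34.4°, face 33 x 22 mm (expected 34 x 24). This agrees with both other cameras: the projected top is at scene (208,229) and top (236,195). The tool's y axis has to turn from 63.4° to 124.4°, so +61°.

```bash
python3 -m creep '[[0.12,-0.12,0,0,0,0.028],[0.24,-0.25,0,0,0,0.057],[0.36,-0.38,0,0,0,0.086],[0.48,-0.5,0,0,0,0.115],[0.58,-0.62,0,0,0,0.14]]' -0.3 30; python3 -m creep '[[0,0,-0.2,0,0,0.0294],[0,0,-0.5,0,0,0.0294],[0,0,-0.8,0,0,0.0294],[0,0,-0.8,0,0,0.0294]]'
python3 - <<'E'
from h import *
s=status.read_state(); R=cv2.Rodrigues(s['tool_rot'])[0]; print(s['time_s'],s['tool_pos'],R.round(3),np.degrees(np.arctan2(R[1,1],R[0,1])),s['gripper_width'],s['joint_positions'].round(2))
c=cam('wrist'); save(c,'w3.png')
print(proj(c,[[.4815,.1846,.068],[.4815,.1846,.026]]).round())
hsv=cv2.cvtColor(c['color'],cv2.COLOR_RGB2HSV)
r=[k for k in cut_out('head_hub','wrist') ]
for k in r: print(k['conf'],k['point'],ray(c,k['point'],.05))
E
```

```text
time_s: 3.05
tool_pos: [0.4804, 0.1862, 0.2113]
tool_rot: [-0.663, 3.071, 0.0]
ft_force: [-0.5, 0.7, 0.0]
gripper_width: 0.0557
time_s: 3.55
tool_pos: [0.478, 0.1857, 0.1291]
tool_rot: [0.934, -2.994, 0.001]
ft_force: [0.1, -0.1, 0.5]
gripper_width: 0.0552
3.55 [0.47795977 0.18567975 0.12907084] [[-0.823 -0.569 -0.005]
 [-0.569  0.823 -0.002]
 [ 0.005  0.001 -1.   ]] 124.65333864277079 0.05522399901246639 [ 0.37  0.32 -0.11  1.15  0.   -0.23]
[[277. 224.]
 [278. 207.]]
0.93 [209.6, 276.1] [0.47838589 0.18108803 0.05      ]
0.9 [121.8, 375.5] [0.39450372 0.20062453 0.05      ]
0.64 [250.4, 430.4] [0.44146677 0.28657073 0.05      ]
0.61 [319.4, 254.3] [0.5564693  0.21502948 0.05      ]
```

View pics/w3.png

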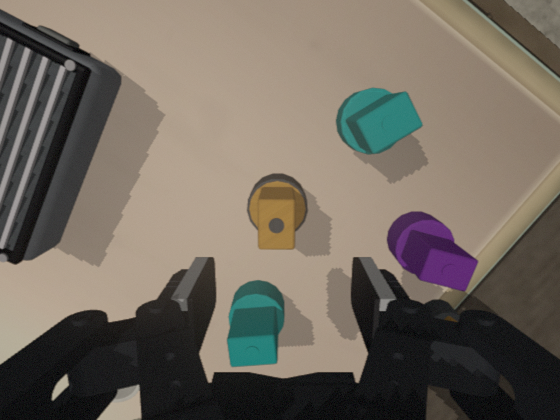

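The jaws are aligned with the hub, the target's hole is at (226,276), where my estimate put it (224,277), and both fingers are clear. I'll go down and grip.

```bash
python3 -m creep '[[0.015,-0.014,-0.3,0,0,0],[0.015,-0.014,-0.6,0,0,0],[0.015,-0.014,-0.85,0,0,0],[0.015,-0.014,-1,0,0,0],[0.015,-0.014,-1,0,0,0]]' ; python3 -m creep '[[0,0,0,0,0,0],[0,0,0,0,0,0],[0,0,0,0,0,0],[0,0,0,0,0,0],[0,0,0,0,0,0]]' 1 50;  python3 -m creep '[[0,0,0,0,0,0],[0,0,0,0,0,0]]'
python3 - <<'E'
from h import *
s=status.read_state(); R=cv2.Rodrigues(s['tool_rot'])[0]; print(s['time_s'],s['tool_pos'],np.degrees(np.arctan2(R[1,1],R[0,1])),s['gripper_width'],s['ft_force'],s['torque'])
E
```

```text
time_s: 4.28
tool_pos: [0.4818, 0.1846, 0.0313]
tool_rot: [0.934, -2.999, 0.0]
ft_force: [0.9, -0.6, 0.7]
gripper_width: 0.0557
time_s: 4.9
tool_pos: [0.4831, 0.1848, 0.0326]
tool_rot: [-0.933, 2.997, 0.0]
ft_force: [-0.0, -1.1, 5.3]
gripper_width: 0.0228
time_s: 5.15
tool_pos: [0.4831, 0.1848, 0.0326]
tool_rot: [-0.933, 2.997, 0.0]
ft_force: [-0.1, -0.9, 6.6]
gripper_width: 0.023
5.15 [0.48308149 0.18479009 0.03262965] 124.57631929270981 0.02297765438515049 [-0.06706685 -0.8716108   6.59784978] [-0.09480648  0.05787832 -0.00541729]
```

The grip reads 23 mm with about 50 N. I'll lift, then move to a viewpoint from which the wrist camera sees the spindle.

```bash
python3 -m creep '[[0,0,0.2,0,0,0],[0,0,0.5,0,0,0],[0,0,0.8,0,0,0],[0,0,1,0,0,0]]'; python3 -m creep '[[0.1,-0.2,0.2,0,0,0],[0.3,-0.5,0.5,0,0,0],[0.5,-0.8,0.7,0,0,0],[0.6,-1,0.7,0,0,0]]'; python3 -m creep '[[0.3,-0.3,0,0,0,0],[0.6,-0.6,0,0,0,0],[0.7,-0.7,0,0,0,0],[0.7,-0.7,0,0,0,0],[0.7,-0.7,0,0,0,0]]'
python3 - <<'E'
from h import *
s=status.read_state(); R=cv2.Rodrigues(s['tool_rot'])[0]; print(s['time_s'],s['tool_pos'],np.degrees(np.arctan2(R[1,1],R[0,1])),s['gripper_width'],s['ft_force'],s['torque'])
c=cam('wrist'); save(c,'w4.png')
for t,z in(('seat',.066),('bar_top',.071),('grinder',.057)):
    for r in spot_in(t,'wrist')[:2]: print(t,round(r['conf'],2),r['point'],ray(c,r['point'],z).round(4))
E
```

```text
time_s: 5.65
tool_pos: [0.4819, 0.1845, 0.1323]
tool_rot: [-0.934, 2.999, 0.0]
ft_force: [-0.4, 0.6, -1.4]
gripper_width: 0.023
time_s: 6.15
tool_pos: [0.5436, 0.0833, 0.2029]
tool_rot: [-0.931, 2.997, -0.001]
ft_force: [-0.2, 0.1, -3.5]
gripper_width: 0.0228
time_s: 6.78
tool_pos: [0.6108, 0.0154, 0.2009]
tool_rot: [0.935, -2.998, -0.001]
ft_force: [0.2, -0.0, -3.2]
gripper_width: 0.0224
6.775 [0.61082979 0.01536915 0.20089124] 124.63659803060942 0.02238877965380201 [ 0.23100804 -0.02343526 -3.15926869] [-0.00480031  0.03275383 -0.00095661]
seat 0.96 [94.1, 278.3] [ 0.5474 -0.0319  0.066 ]
bar_top 0.88 [93.9, 278.2] [ 0.5475 -0.0318  0.071 ]
grinder 0.97 [92.0, 278.9] [ 0.5456 -0.0327  0.057 ]
```

View pics/w4.png

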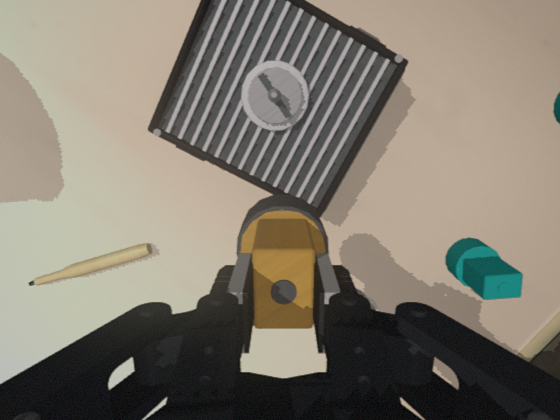

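The grinder and spindle are in view, the flange disc is centred at about (95,275) and the bar runs from (72,259) to (117,291) with the pin in the middle. Now I'll measure the disc and bar, and the held hub's axis.

Run:
```python
from h import *
c=cam('wrist'); s=status.read_state(); g=cv2.cvtColor(c['color'],cv2.COLOR_RGB2GRAY)
print(s['tool_pos'])
# disc: rim circle at z=.066 r=21mm -> score radial gradient over centres
a=np.linspace(0,2*np.pi,180,endpoint=False); gb=cv2.GaussianBlur(g,(3,3),0).astype(np.float32)
best=[]
for x in np.arange(.538,.557,.0005):
  for y in np.arange(-.042,-.022,.0005):
    v=[]
    for r in(.0195,.0225):
      P=proj(c,np.c_[x+r*np.cos(a),y+r*np.sin(a),np.full(180,.066)]).astype(np.float32)
      v.append(cv2.remap(gb,P[:,0].copy(),P[:,1].copy(),1).ravel())
    best.append((np.median(v[0]-v[1])+np.mean(v[0]-v[1]),x,y))
best.sort(reverse=True); B=np.array(best[:8]); print(B[:4].round(4)); x,y=B[:,1:].mean(0)
# bar: rectified view at z=.071, .1mm/px
q=np.arange(-22,22,.25)/1000; X,Y=np.meshgrid(x+q,y+q,indexing='ij')
P=proj(c,np.c_[X.ravel(),Y.ravel(),np.full(X.size,.071)]).astype(np.float32)
rc=cv2.remap(gb,P[:,0].reshape(X.shape).copy(),P[:,1].reshape(X.shape).copy(),1)
rad=np.hypot(X-x,Y-y); 
for th in (85,):
  m=(rad<.0175)&(rad>.006)
t,_=cv2.threshold(rc[m].astype(np.uint8).reshape(-1,1),0,255,cv2.THRESH_OTSU); d=m&(rc<t)
Q=np.c_[X[d]-x,Y[d]-y]; u,sv,vt=np.linalg.svd(Q-Q.mean(0)); print('bar angle',t,np.degrees(np.arctan2(vt[0,1],vt[0,0])),sv,Q.mean(0))
# angular profile
for k in range(0,180,10):
  e=np.array([np.cos(np.radians(k)),np.sin(np.radians(k))]); f=[]
  for r in list(range(-16,-7))+list(range(8,17)):
    i=int(round((r*e[0]+22)*4)); j=int(round((r*e[1]+22)*4)); f.append(rc[i,j])
  print(k,round(np.mean(f[:9])),round(np.mean(f[9:])),end=' | ')
# grinder yaw
for r in cut_out('grinder','wrist')[:1]:
  pts=np.argwhere(r['pixels']); W=np.array([ray(c,p,.057)[:2] for p in pts[::5]])*1000; print('\n',cv2.minAreaRect(W.astype(np.float32)))
# held hub top face (z = tcp + .037)
hsv=cv2.cvtColor(c['color'],cv2.COLOR_RGB2HSV); top=((hsv[...,1]>110)&(hsv[...,0]<25)&(hsv[...,2]>130)).astype(np.uint8); top[:230]=0
hz=s['tool_pos'][2]-.0313+.068
n,l,st,ce=cv2.connectedComponentsWithStats(top); k=1+st[1:,4].argmax(); print(st[k],ce[k])
W=np.array([ray(c,p,hz)[:2] for p in np.argwhere(l==k)])*1000; print(cv2.minAreaRect(W.astype(np.float32)))
hole=(top==0)&(g<110); hole[:270]=0;hole[310:]=0;hole[:,:265]=0;hole[:,305:]=0
h=np.argwhere(hole).mean(0); print('hole',h,ray(c,h,hz))
```

```text
[0.61144545 0.01524925 0.20157557]
[[23.6748  0.547  -0.039 ]
 [23.5313  0.547  -0.0385]
 [23.2658  0.551  -0.0395]
 [23.2097  0.5475 -0.039 ]]
bar angle 120.0 72.57132798162483 [0.46867433 0.1259482 ] [0.00022313 0.00598507]
0 145 146 | 10 145 146 | 20 147 146 | 30 149 145 | 40 146 143 | 50 127 134 | 60 114 110 | 70 117 77 | 80 140 76 | 90 153 98 | 100 152 105 | 110 152 133 | 120 149 144 | 130 147 146 | 140 146 146 | 150 146 145 | 160 144 144 | 170 145 147 | [ 240  230   74   77 2507] [283.43637814 265.89030714]
((599.6637573242188, 9.534217834472656), (38.23304748535156, 19.51078987121582), 81.63296508789062)
hole [295.17194093 280.31434599] [0.61208662 0.01526945 0.23827557]
```

The disc fit locked onto something else: the bar's mean is 6 mm off its centre. A zoom will settle it.

Run:
```python
from h import *
c=cam('wrist'); s=status.read_state(); print(s['tool_pos'])
im=c['color'][45:145,225:325,::-1]; im=cv2.resize(im,(600,600),interpolation=cv2.INTER_CUBIC)
a=np.linspace(0,2*np.pi,73)
for (x,y,col) in((.5475,-.0325,(0,255,0)),):
    P=proj(c,np.c_[x+.021*np.cos(a),y+.021*np.sin(a),0*a+.066]); P=((P-[225,45]+.5)*6).astype(int)
    cv2.polylines(im,[P],True,col,1)
    for z in(.071,.086):
        p=((proj(c,[[x,y,z]])[0]-[225,45]+.5)*6).astype(int); cv2.circle(im,tuple(int(v) for v in p),3,(0,0,255),-1)
cv2.imwrite('pics/z5.png',im)
print(ray(c,(95.5,275),.066), proj(c,[[.5475,-.0325,.066],[.5575,-.0325,.066],[.5475,-.0225,.066]]))
```

```text
[0.61162963 0.01497016 0.20153289]
[ 0.55065318 -0.0336935   0.066     ] [[278.58418885  92.8976739 ]
 [271.30206651 104.00669457]
 [289.22765511 100.58589674]]
```

View pics/z5.png

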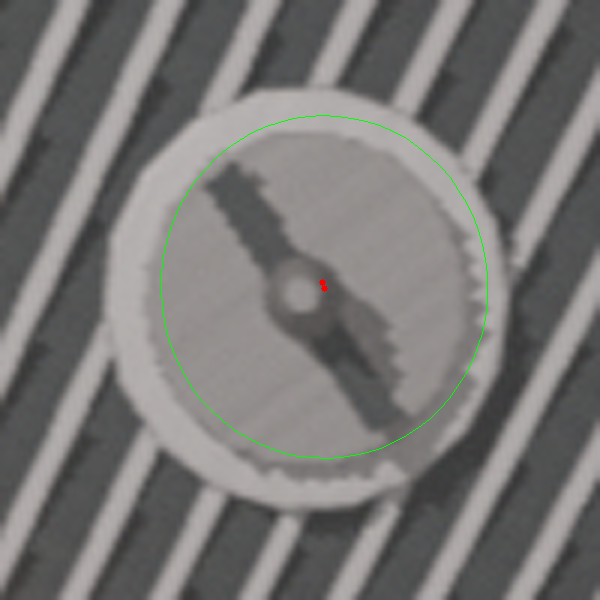

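The flange disc is centred at crop (312,305), the pin tip at (300,293), and the bar ends at (218,180) and (395,430). I'll convert each at its own height.

Run:
```python
from h import *
c=cam('wrist'); 
f=lambda u,v,z:ray(c,(45+v/6-.5,225+u/6-.5),z)
print('pin',f(300,293,.086),'disc',f(312,305,.066),'bar',f(306.5,305,.071))
e=f(395,430,.071)-f(218,180,.071); print(np.linalg.norm(e),np.degrees(np.arctan2(e[1],e[0])))
# edges of grid stripes: grinder yaw via slat lines (crop 55,540 -> 185,290)... slats along grinder x
e=f(120,320,.057)-f(70,415+150,.057)
# rim corners in w4: (62,403),(130,155)
p=ray(c,(62,403),.057);q=ray(c,(130,155),.057);print(p,q)
n=[(c2['point'],ray(C,c2['point'],.071)) for nme in('top',) for C in[cam(nme)] for c2 in spot_in('bar_top',nme)[:1]];print(n)
C=cam('top'); print(proj(C,[[.5495,-.0335,.071]]))
```

```text
pin [ 0.5500894  -0.03420734  0.086     ] disc [ 0.54996562 -0.03294402  0.066     ] bar [ 0.55047118 -0.03334269  0.071     ]
0.03751819785318549 70.95554165522843
[0.47341172 0.0337603  0.057     ] [ 0.62821612 -0.09945496  0.057     ]
[([202.3, 316.2], array([ 0.56243075, -0.0924669 ,  0.071     ]))]
[[290.56020308 207.59442679]]
```

All three agree: spindle axis (0.550, -0.0335), bar length 37.5 mm (37 expected), direction about 71°, and the top camera agrees. The head's x is at 34.6°, so about +36° is needed. I'll go above the pin, turning +14° on the way.

```bash
python3 -m creep '[[-0.2,-0.15,0,0,0,0.02],[-0.4,-0.3,0,0,0,0.04],[-0.615,-0.485,0,0,0,0.04],[-0.615,-0.485,-0.3,0,0,0.04],[-0.615,-0.485,-0.6,0,0,0.04]]'; python3 -m creep '[[0,0,-0.15,0,0,0],[0,0,-0.15,0,0,0],[0,0,-0.15,0,0,0],[0,0,-0.15,0,0,0]]'
python3 - <<'E'
from h import *
s=status.read_state(); R=cv2.Rodrigues(s['tool_rot'])[0]; print(s['time_s'],s['tool_pos'],np.degrees(np.arctan2(R[1,1],R[0,1])),R[:,2].round(4),s['gripper_width'],s['ft_force'],s['torque'],s['joint_positions'].round(2))
E
```

```text
time_s: 7.95
tool_pos: [0.5507, -0.0345, 0.1414]
tool_rot: [-1.3, 2.858, -0.002]
ft_force: [-0.0, -0.8, -2.4]
gripper_width: 0.0224
time_s: 8.45
tool_pos: [0.5514, -0.0341, 0.1275]
tool_rot: [-1.302, 2.857, -0.002]
ft_force: [0.4, 0.2, -1.4]
gripper_width: 0.0228
8.45 [ 0.55140593 -0.03407349  0.12751429] 138.98834676560278 [ 2.6e-03 -2.0e-04 -1.0e+00] 0.022839883665627406 [ 0.38544098  0.18849717 -1.41382139] [-0.01387516 -0.01754519  0.03159866] [-0.06  0.39 -0.01  1.17 -0.   -0.92]
```

```bash
python3 -m creep '[[-0.012,0.005,0,0,0,0],[-0.012,0.005,-0.05,0,0,0],[-0.012,0.005,-0.1,0,0,0],[-0.012,0.005,-0.15,0,0,0],[-0.012,0.005,-0.15,0,0,0]]'; python3 -m creep '[[0,0,-0.03,0,0,0],[0,0,-0.05,0,0,0],[0,0,-0.05,0,0,0]]'
```

```text
time_s: 9.07
tool_pos: [0.5488, -0.0335, 0.1105]
tool_rot: [1.302, -2.858, -0.001]
ft_force: [0.1, -0.7, -2.9]
gripper_width: 0.0227
time_s: 9.45
tool_pos: [0.5491, -0.0335, 0.1061]
tool_rot: [1.302, -2.859, -0.0]
ft_force: [0.1, -0.5, -1.5]
gripper_width: 0.0225
```

The bore is over the pin with no side force. I'll go down in small steps until the bar is felt.

```bash
python3 -m creep '[[0,0,-0.01,0,0,0],[0,0,-0.02,0,0,0],[0,0,-0.02,0,0,0]]'; python3 -m creep '[[0,0,-0.01,0,0,0],[0,0,-0.01,0,0,0]]'
```

```text
time_s: 9.82
tool_pos: [0.5491, -0.0335, 0.1042]
tool_rot: [1.302, -2.859, 0.0]
ft_force: [0.3, -0.4, -2.2]
gripper_width: 0.023
time_s: 10.07
tool_pos: [0.5492, -0.0336, 0.1035]
tool_rot: [-1.302, 2.859, -0.0]
ft_force: [-0.8, -0.9, 1.0]
gripper_width: 0.0227
```

```bash
python3 -m creep '[[0,0,-0.01,0,0,0],[0,0,-0.01,0,0,0]]'; python3 -m creep '[[0,0,0,0,0,0.01],[0,0,0,0,0,0.02],[0,0,0,0,0,0.02]]';python3 -m creep '[[0,0,0,0,0,0.005],[0,0,0,0,0,0.01],[0,0,0,0,0,0.015],[0,0,0,0,0,0.015]]'; python3 -c "
from h import *
print(status.read_state()['torque'])"
```

```text
time_s: 10.32
tool_pos: [0.5493, -0.0336, 0.1026]
tool_rot: [-1.302, 2.858, -0.0]
ft_force: [-1.1, 0.5, 2.6]
gripper_width: 0.0226
time_s: 10.7
tool_pos: [0.5496, -0.0336, 0.1026]
tool_rot: [-1.478, 2.771, -0.001]
ft_force: [-1.0, -0.2, 2.4]
gripper_width: 0.0229
time_s: 11.2
tool_pos: [0.549, -0.0335, 0.1022]
tool_rot: [1.609, -2.698, -0.0]
ft_force: [-1.0, 0.3, 2.8]
gripper_width: 0.0226
[-0.02136553  0.20019206 -0.00224875]
```

```bash
for i in 1; do python3 -m creep '[[0,0,0,0,0,0.005],[0,0,0,0,0,0.01],[0,0,0,0,0,0.01]]'; python3 -m creep '[[0,0,0,0,0,0.005],[0,0,0,0,0,0.01],[0,0,0,0,0,0.01]]'; done; python3 -c "
from h import *
print(status.read_state()['torque'])"
```

```text
time_s: 11.58
tool_pos: [0.549, -0.0336, 0.1021]
tool_rot: [1.693, -2.646, -0.0]
ft_force: [-0.6, 0.6, 1.7]
gripper_width: 0.0225
time_s: 11.95
tool_pos: [0.5489, -0.0336, 0.1017]
tool_rot: [1.775, -2.592, -0.001]
ft_force: [-0.1, 1.4, -2.6]
gripper_width: 0.0227
[-0.04144674 -0.11071637 -0.07394351]
```

The force fell back to the free-hanging value at about 69°, so the bar is in the slot. I'll lower the head gently to the flange.

```bash
python3 -m creep '[[0,0,-0.01,0,0,0],[0,0,-0.02,0,0,0],[0,0,-0.02,0,0,0]]'; python3 -m creep '[[0,0,-0.01,0,0,0],[0,0,-0.01,0,0,0]]'; python3 -c "
from h import *
print(status.read_state()['torque'])"
```

```text
time_s: 12.32
tool_pos: [0.549, -0.0335, 0.1]
tool_rot: [1.774, -2.592, -0.0]
ft_force: [0.5, -0.0, -2.6]
gripper_width: 0.0228
time_s: 12.58
tool_pos: [0.549, -0.0335, 0.0991]
tool_rot: [1.774, -2.592, -0.0]
ft_force: [0.0, 0.1, -2.4]
gripper_width: 0.0226
[0.05976125 0.01408486 0.025406  ]
```

```bash
python3 -m creep '[[0,0,-0.008,0,0,0],[0,0,-0.008,0,0,0]]'; python3 -m creep '[[0,0,-0.008,0,0,0],[0,0,-0.008,0,0,0]]'
```

```text
time_s: 12.82
tool_pos: [0.5492, -0.0336, 0.0986]
tool_rot: [-1.774, 2.592, -0.0]
ft_force: [-1.1, -1.1, -0.7]
gripper_width: 0.0228
time_s: 13.08
tool_pos: [0.5494, -0.0336, 0.0985]
tool_rot: [-1.774, 2.592, -0.001]
ft_force: [-1.4, 0.2, 5.5]
gripper_width: 0.0229
```

It touches the flange firmly at TCP z 0.0985 (expected 0.0986). I'll unload, open, retreat upward and check.

```bash
python3 -m creep '[[0,0,0.004,0,0,0],[0,0,0.004,0,0,0]]'; python3 -m creep '[[0,0,0,0,0,0],[0,0,0,0,0,0],[0,0,0,0,0,0],[0,0,0,0,0,0],[0,0,0,0,0,0]]' -0.2; python3 -m creep '[[0,0,0.2,0,0,0],[0,0,0.5,0,0,0],[0,0,0.8,0,0,0],[0,0,1,0,0,0],[0,0,1,0,0,0]]'
python3 -m creep '[[0.2,0,0.1,0,0,0],[0.5,0,0.2,0,0,0],[0.5,0,0.2,0,0,0],[0.5,0,0.2,0,0,0]]'
python3 - <<'E'
from h import *
W=cam('wrist'); T=cam('top'); S=cam('scene')
o=np.array([.550,-.0335])
print('TCP',status.read_state()['tool_pos'])
for n,c in(('top',T),('scene',S),('wrist',W)):
    print(n,'expect hub top seated/5mm high',proj(c,[[*o,.134],[*o,.139],[*o,.066]]).round(1).tolist())
    for r in cut_out('head_hub',n): print(round(r['conf'],2),np.round(r['point']),ray(c,r['point'],.114).round(3))
w=cv2.resize(W['color'],(400,300)); r=lambda i,w,h:cv2.resize(i,(w,h),interpolation=cv2.INTER_CUBIC)
im=np.vstack([np.hstack([w,r(T['color'][140:290,100:300],400,300)]),np.hstack([r(S['color'][170:270,170:290],400,300),r(S['color'][180:255,265:365],400,300)])])
cv2.imwrite('pics/f1.png',im[:,:,::-1])
# top face of hub measured in wrist picture
hsv=cv2.cvtColor(W['color'],cv2.COLOR_RGB2HSV); m=((hsv[...,1]>110)&(hsv[...,0]<25)&(hsv[...,2]>130)).astype(np.uint8)
n,l,st,ce=cv2.connectedComponentsWithStats(m); k=1+st[1:,4].argmax(); print(st[k],ce[k])
for z in(.134,.139): print(z,cv2.minAreaRect((np.array([ray(W,p,z)[:2] for p in np.argwhere(l==k)])*1000).astype(np.float32)))
E
```

```text
time_s: 13.32
tool_pos: [0.5494, -0.0336, 0.0986]
tool_rot: [-1.774, 2.592, -0.001]
ft_force: [-1.6, -0.3, 6.3]
gripper_width: 0.0225
time_s: 13.95
tool_pos: [0.5491, -0.0335, 0.0979]
tool_rot: [1.774, -2.592, -0.0]
ft_force: [-0.2, -0.7, 0.4]
gripper_width: 0.0513
time_s: 14.58
tool_pos: [0.5504, -0.0336, 0.1998]
tool_rot: [-1.773, 2.59, -0.004]
ft_force: [0.7, 0.1, -0.1]
gripper_width: 0.0512
time_s: 15.08
tool_pos: [0.598, -0.0335, 0.2164]
tool_rot: [1.773, -2.59, -0.003]
ft_force: [0.0, 0.2, 0.7]
gripper_width: 0.0512
TCP [ 0.59806268 -0.03355462  0.21737388]
top expect hub top seated/5mm high [[291.6, 204.3], [291.7, 204.0], [290.5, 207.6]]
0.84 [200. 184.] [0.559 0.205 0.114]
0.81 [254. 151.] [0.439 0.273 0.114]
0.79 [277. 189.] [0.391 0.189 0.114]
0.36 [191. 256.] [0.581 0.044 0.114]
scene expect hub top seated/5mm high [[311.9, 198.7], [311.9, 196.8], [311.3, 222.9]]
0.82 [210. 310.] [ 0.529 -0.043  0.114]
0.8 [203. 243.] [0.462 0.114 0.114]
0.76 [233. 204.] [0.301 0.085 0.114]
0.68 [209. 189.] [0.359 0.197 0.114]
wrist expect hub top seated/5mm high [[347.5, 185.5], [348.8, 186.9], [333.8, 169.9]]
0.86 [314. 538.] [0.438 0.127 0.114]
0.78 [385. 497.] [0.484 0.183 0.114]
0.77 [174. 339.] [ 0.551 -0.038  0.114]
[ 331  160   36   48 1412] [348.30382436 183.08923513]
0.134 ((549.1392822265625, -34.310218811035156), (32.257240295410156, 22.60343360900879), 68.73196411132812)
0.139 ((549.6458740234375, -35.55120849609375), (31.599220275878906, 22.142379760742188), 68.73253631591797)
```

View pics/f1.png

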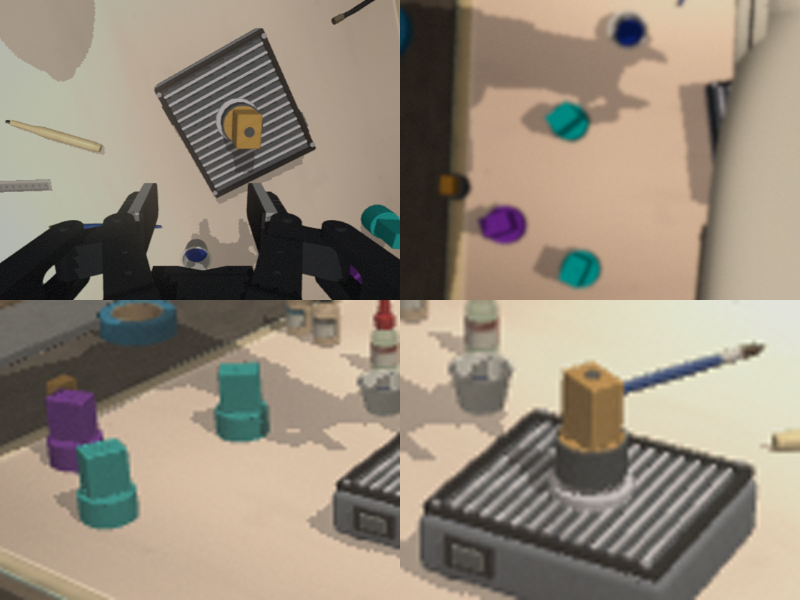

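The head stands upright on the flange, its hub top hole at scene row about 198.7 (seated 198.7, 5 mm high 196.8), and the gripper is clear. The cup and small head look unmoved. I'm handing it in.

```bash
python3 -c "
from h import *
print(job.job_done())"
```

```text
the job is handed in; nothing more can be done
None
```

The large head is on the grinder and released, and I handed the job in at about 15 s on the robot's clock. I gripped it across its 24 mm flats and set it over the spindle pin. I then turned it about 20° while pressing with roughly 5 N. Near 69° the force fell back to free-hanging, meaning the bar had gone into the slot, and I lowered it onto the flange with about 8 N.

**Seating:** The tool stopped at z 0.0985, where 0.0986 was expected. In the scene picture the hub top is at row 198.7, where a fully seated head should show; one standing 5 mm high would be at 196.8. In the wrist picture its axis is within about 1 mm of the spindle and it is turned to 68.7°.

**Other things:** The cup and the small head look unmoved in the last pictures. The glass strip was not in those crops, but the arm never went near it.

**Checks that failed or disagreed:**
- My first automatic fit of the flange locked onto the wrong circle. I replaced it with readings from a zoomed picture, which agreed with the pin, the bar and the grinder outline.
- Two spindle readings from the networks were off: one in the first scene picture, and a later one in the top picture. I did not use them.
- In the final top picture the arm hid the grinder, so the seating check rests on the scene and wrist pictures.

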